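Unlatch the reagent locker and draw out its tray

TASK

Open the small reagent locker: press down the red ball of its thumb lever until the latch bar comes free of the hooded catch, and swing the blue gate wide open, at least square to the front. Then draw the bottle tray out by its black handle as far as it goes and let go of it. Keep the bottles standing in their tray, and do not knock over or shift the other loose things.

Things in the scene. Friction and masses are not known exactly. Their poses are not given: they have to be found in the camera images.
- locker: Open-fronted white reagent locker fixed on the desk, 270 x 280 mm in plan; origin at the centre of its underside, x from its front to its back, y to its left, z up (offsets below are in this frame). The gate closes its front, in the plane x = -120 mm. Side walls (outer faces at y = -130 and +130 mm, from x = -94 mm back) are 99 mm high.
- locker_roof (a point): Centre of the locker's roof, on its upper face, 107 mm above the desk. The roof covers only the back of the locker, from x = -8 mm to x = +124 mm; in front of it the locker is open above.
- gate (a joint): Gate angle, rad: 0 closed, grows as the free right end swings out towards the robot (clockwise from above), stop at 1.9. A clear panel in a blue frame, 212 mm wide, 12 mm thick, 14 to 80 mm above the desk, hinged at its left end. Slightly stiff (0.05 N m): stays where left. An upright bracket (20 mm wide, top at 148 mm) on its inner side, 150 mm from the hinge, carries the latch bar.
- gate_hinge (a point): Point on the gate's upright hinge axis (locker x = -120, y = +110 mm), 135 mm above the desk; does not move with the gate.
- latch_pivot (a point): Pivot of the latch bar on the gate's bracket, 150 mm from the hinge axis, 135 mm above the desk. The steel bar, 8 x 8 mm, lies level above the gate and rocks (up to 0.55 rad) about a level axis square to the gate. Pressing the thumb lever at its left end lifts its right end; its own weight (under 1 N at the ball) brings it back. It passes through the catch 90 mm right of the pivot.
- thumb_ball (a point): Centre of the red ball, 18 mm in diameter, on the thumb lever's left end: 143 mm above the desk at rest, 60 mm left of the pivot, 90 mm from the hinge axis, in the gate's plane. The lever carrying it is 8 mm thick. Pinched across the gate, it can rock and turn in the grip. Clear for 45 mm below it, and for fingers in front and behind. It sinks 13 to 25 mm until the bar meets the catch's roof.
- latch (a joint): Rocking angle of the latch bar, rad: 0 at rest (level), grows as the ball is pressed. Pressed until it stops hard on the catch's roof, then let up by about 5.5 mm at the ball, the bar is in mid-slot, with about 2 mm to spare at the ball either way. While it is held in the catch the gate moves only about 0.02 rad.
- latch_post (a point): Top centre of the square latch post, 205 mm above the desk. The dark hooded catch is clamped on its front at a height that differs by 20 mm between starts and is not reported. From below, in front of the bar: a lip, an 18 mm high open slot, a 6 mm deep hood under a roof. The bar, its underside 5 to 25 mm under the lip's top at rest, leaves only through the slot; too low or too high, it is held.
- tray (a joint): Travel of the bottle tray, m: 0 home, grows as it is drawn out of the locker towards the robot (locker -x), stop at 0.11. Friction about 1 N. It cannot pass the gate unless the gate is open by about 1.3 rad. The white tray is 200 x 160 mm with 28 mm walls, its underside 10 mm above the desk.
- tray_handle (a point): Centre of the tray's black handle bar: 10 mm thick (along the travel), 70 mm wide along locker y, 18 mm high, centre 78 mm above the desk, on two posts. At home it is 32 mm behind the gate's plane. The tray behind it is empty for 100 mm; in front all is free once the gate is open.
- drop_bottle_b: White dropper bottle with blue cap, 34 mm wide, 70 mm high, loose in one of the three bays at the back of the tray; origin at the centre of its underside.
- drop_bottle_c: White dropper bottle with red cap, 32 mm wide, 64 mm high, loose in another bay of the tray; origin at the centre of its underside.
- small_vial: White vial with blue cap, 20 mm wide, 44 mm high, loose in another bay of the tray; origin at the centre of its underside.
- label_roll: Roll of white labels, 72 mm wide, 31 mm high, loose on the desk to the left of the locker; bystander.
- iodine_jar: Dark glass jar with white cap, 59 mm wide, 77 mm high, loose on the desk to the right of the locker; bystander.
- swab_cup: White cup of swabs, 66 mm wide, 96 mm high, loose on the desk to the left of the locker; bystander.
- cotton_cup_a: White lidded cup, 67 mm wide, 63 mm high, loose on the desk to the right of the locker; bystander.
- penlight: Black penlight, 106 mm long, 22 mm wide, lying loose on the desk in front of the locker to the right; bystander.

How it is judged:
By the outcome, as a careful person would: the job done as asked, in the order asked, and still so for the second after the job is handed in, with the robot touching nothing.
It also fails if it takes over 51 s, if anything falls off the work surface, if the arm or the gripper's body presses on something with over 40 N, if the wrist force passes 120 N, or if a joint passes its speed limit or range.

ROBOT

A 7-joint arm with a two-finger parallel gripper is mounted at the origin on a cart in front of the work surface, level with it; the furniture and walls round the work are solid. World frame = base frame: x ahead of the robot, y to its left, z up, the work surface at z = 0. Lengths are in m, angles in rad, forces in N, time in s.
With the tool pointing down it reaches from about 0.4 to 0.9 m from the base axis. Payload 5.6 kg.
Tool frame: the origin (TCP) lies midway between the tips of the shut fingers; the grasp point (between the pads) lies 19 mm behind it; z points along the fingers, y is the line along which they close (so a half turn about z gives the same grasp; the last joint's range is limited). The gripper opens to 92 mm and grips with 3 to 60 N. Pads are 20 mm wide; open, the fingers measure 128 mm over their backs; the gripper's body (75 mm by 189 mm) begins 69 mm behind the grasp point.
Start: joints at [-1.256, 0.468, -0.012, 1.603, 0.006, 1.071, -0.056], TCP at [0.228, 0.609, 0.215] pointing down, gripper open.
Joint ranges: [-2.53, 2.53], [-0.31, 2.02], [-1.57, 1.55], [0.28, 2.44], [-1.29, 4.43], [0.15, 1.84], [-2.92, 2.92]. Speed limits (rad/s): [2.57, 2.57, 3.14, 3.14, 3.14, 3.14, 3.14].

INTERFACE

Orientations are given as a unit quaternion [x, y, z, w].
In Python, from station import env, vision gives the robot as it stands. The module is installed in compiled form; this text tells all that it offers.
- The arm moves only by the tool arm_command, never from a script. Its argument "rows" is a list of rows, each a list of 3 entries, a list of its own where there are three numbers: the shift along the tool's x, y, z in m, then the turn about the tool's z in degrees, then the closure, from 0 (fully open) to 1 (shut). In form: [[[tx, ty, tz], twist, hand], ...]. A call has 1 to 5 rows; each row is the pose to reach, as a shift and turn from the pose commanded when the call began, along the tool's axes at that moment; what a row does not reach only later rows make up. A row lasts 1/12 s, in which the tool goes at most 41.7 mm and 7.16 degrees, less where a joint would pass 70% of its speed; a pose out of reach is approached as far as the arm can. A call with a gripper value outside its range is refused whole. The fingers move at their own pace and stop on an object; "newtons" is the grip in N (left out, the last holds). Time passes only in rows, so rows that repeat a pose let the fingers close. It gives the time, the measured TCP pose, the force, the opening and the grip force at its end, in the units of the state.
- env.state(): the state, without advancing time (a new reading comes with each control period).
- vision.read_camera(name): name is "scene" or "top" or "wrist"; returns the picture (420x560x3 uint8, red, green, blue); there is no depth.
- vision.camera_params(name): a dict with "vertical_fov" (degrees; the focal length in pixels is half the picture's height over the tangent of half this angle, whatever the lens; pixels are square), "cx", "cy" (the principal point, pixels), "R" (3x3) and "t" (3): a world point X has camera coordinates R X + t; the wrist camera has in their place "tool_from_camera" (4x4, takes a point from camera to tool coordinates, whose origin is the TCP and whose axes are the flange's). Camera axes: x right, y down, z forward; pixel columns grow to the right and rows downward; lengths in m; the calibration is good to about 2 mm. A picture is of the moment at which its call begins: read the wrist's pose just before it. camera_params takes no time and is no camera call.
- env.sign_off(): hands the job in; it is judged then, once.
The state is a dict: "time": time; "joint_pos": joint angles; "joint_velocities": joint speeds; "joint_efforts": joint torques, N m; "tool_pos": TCP position; "ee_rot": TCP orientation; "wrist_force": force on the tool from outside, world axes, zero at the start; "moment": the same for the moment, N m; "finger_gap": opening from 0.0 (shut) to 1.0 (fully open); "grip_force": force on a finger pad.
Only numpy, scipy, OpenCV 4.12 (cv2) and the standard library are available. Lean on these libraries where they do the work, as an engineer would, in place of code of your own. Each camera call takes 0.05 s, during which the arm holds its last target. There are 200 camera calls.

## Working session

There is one attempt and no reset: what is moved stays moved. The work goes in short steps, Python scripts to look and compute and a tool call to move; the robot and the scene stay as the last step left them, time stands still between calls to the robot, and variables do not carry over. Pictures are saved under pics/ and viewed, at most 10 in all, crops included, and the job is handed in when it is done.

Besides the shell and the picture viewer there is one more tool, called after "Call:" as name([rows], argument=value, ...), one row to a line, values as JSON. arm_command: Moves the arm, as the interface text tells. Its arguments: {"type":"object","properties":{"rows":{"type":"array","items":{"type":"array"}},"newtons":{"type":"number"}},"required":["rows"]}

```bash
mkdir -p pics; cat > h.py <<'E'
import numpy as np, cv2
from station import env, vision
from scipy.spatial.transform import Rotation as Ro
def snap(n,f):
    s=env.state(); im=vision.read_camera(n); cv2.imwrite('pics/'+f,im[:,:,::-1]); return im,s
def cam(n,s=None):
    p=vision.camera_params(n); f=210/np.tan(np.radians(p['vertical_fov'])/2)
    if 'R' in p: R=np.array(p['R']); t=np.array(p['t']); return f,p['cx'],p['cy'],R.T,-R.T@t
    T=np.array(p['tool_from_camera']); W=Ro.from_quat(s['ee_rot']).as_matrix()
    return f,p['cx'],p['cy'],W@T[:3,:3],W@T[:3,3]+np.array(s['tool_pos'])
def ray(c,u,v):
    d=c[3]@np.array([(u-c[1])/c[0],(v-c[2])/c[0],1]); return c[4],d/np.linalg.norm(d)
def onz(c,u,v,z):
    o,d=ray(c,u,v); return o+d*(z-o[2])/d[2]
def two(a,b):
    (o,d),(p,e)=a,b; A=np.stack([d,-e],1); k=np.linalg.lstsq(A,p-o,rcond=None)[0]
    x,y=o+d*k[0],p+e*k[1]; return (x+y)/2,np.linalg.norm(x-y)
def proj(c,X):
    q=c[3].T@(np.array(X)-c[4]); return c[1]+c[0]*q[0]/q[2], c[2]+c[0]*q[1]/q[2]
E
python3 - <<'E'
from h import *
a,s=snap('scene','s0.png'); b,_=snap('top','t0.png')
print(s)
for n in('scene','top'):
    c=cam(n); print(n,c[0],c[1],c[2],c[4].round(3),c[3].round(3).tolist())
    im=a if n=='scene' else b
    hsv=cv2.cvtColor(im,cv2.COLOR_RGB2HSV)
    m=(((hsv[...,0]<8)|(hsv[...,0]>172))&(hsv[...,1]>130)&(hsv[...,2]>80)).astype(np.uint8)
    k,l,st,ce=cv2.connectedComponentsWithStats(m)
    for i in range(1,k):
        if st[i,4]>12: print(n,st[i],ce[i].round(1))
cv2.imwrite('pics/both0.png',cv2.resize(np.hstack([a,b])[:,:,::-1],(1120,420)))
E
```

```text
{'time': 0.0, 'joint_pos': array([-1.25597817,  0.46837103, -0.01158864,  1.60363324,  0.00601313,
        1.07134971, -0.05630195]), 'joint_velocities': array([-0.00068017, -0.0003236 , -0.00100978, -0.00074875, -0.00060176,
        0.00105658,  0.00284418]), 'joint_efforts': array([ 6.27498357e-04, -5.20564234e+01, -1.25261029e-02, -2.43747211e+01,
       -5.68050763e-02,  1.72212627e-02,  1.48899830e-04]), 'tool_pos': array([0.22752647, 0.6082639 , 0.21364033]), 'ee_rot': array([ 1.77991645e-01,  9.84031620e-01, -8.59486935e-04, -8.46722402e-05]), 'wrist_force': array([ 0.49446988,  0.50576795, -0.24787809]), 'moment': array([ 0.03421855, -0.02075583, -0.06410405]), 'grip_force': 0.0, 'finger_gap': 1.0021948975358443}
scene 477.7423606699451 274.8277297413108 205.95036978524513 [-0.255 -0.778  0.686] [[0.631, -0.35, 0.692], [-0.775, -0.258, 0.577], [-0.023, -0.9, -0.435]]
scene [261 210   5   5  21] [263.  211.9]
top 397.58610086174156 274.67435582391596 208.23335108697324 [ 0.344 -0.099  1.158] [[0.043, -0.977, 0.21], [-0.999, -0.043, 0.006], [0.003, -0.21, -0.978]]
top [190  85   4   5  16] [191.5  87. ]
top [259 206   6   6  29] [261.4 208.7]
```

View pics/s0.png

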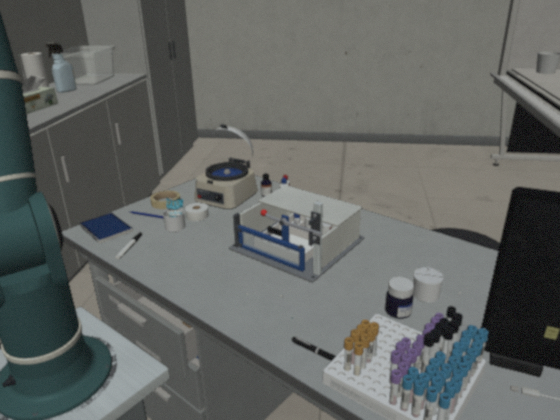

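View pics/t0.png

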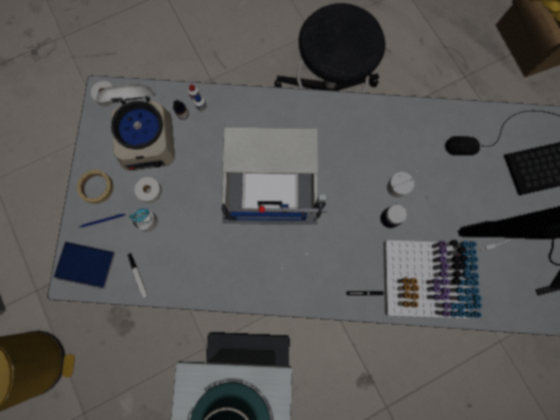

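The scene view shows the locker at mid-desk with the gate facing the robot, the red ball at scene (263,212) and the post at (316,215). In the top view the ball is at (261,209), the roof corners are about (224,128) and (318,130), and the post is at (322,203). Next I triangulate.

```bash
python3 - <<'E'
from h import *
S,T=cam('scene'),cam('top')
ball=two(ray(S,263,211.9),ray(T,261.4,208.7)); print('ball',ball)
for z,uv in((.107,(224,128)),(.107,(318,130)),(.107,(223,172)),(.107,(318,174))): print('roof',onz(T,*uv,z).round(3))
print('ball on z', onz(T,261.4,208.7,.143).round(3), onz(S,263,211.9,.143).round(3))
print('post',onz(T,322,203,.205).round(3), onz(S,316,206,.205).round(3))
print('tcp proj',proj(T,env.state()['tool_pos']),proj(S,env.state()['tool_pos']))
a=cv2.imread('pics/s0.png')[180:280,215:375]; b=cv2.imread('pics/t0.png')[115:235,205:335]
cv2.imwrite('pics/c0.png',np.vstack([cv2.resize(a,(480,300),interpolation=2),cv2.resize(b,(480,300),interpolation=2)]))
cv2.imwrite('pics/c1.png',np.hstack([cv2.resize(a,None,fx=2.5,fy=2.5,interpolation=2),cv2.copyMakeBorder(cv2.resize(b,None,fx=2.5,fy=2.5,interpolation=2)[:250],0,0,0,0,0)]))
w,s=snap('wrist','w0.png'); print(s['tool_pos'],Ro.from_quat(s['ee_rot']).as_matrix().round(2).tolist())
print(vision.camera_params('wrist'))
E
```

```text
ball (array([ 0.55936307, -0.05950228,  0.14597317]), np.float64(0.0012259221677586836))
roof [0.796 0.06  0.107]
roof [ 0.801 -0.206  0.107]
roof [0.666 0.053 0.107]
roof [ 0.672 -0.208  0.107]
ball on z [ 0.56  -0.059  0.143] [ 0.564 -0.056  0.143]
post [ 0.567 -0.21   0.205] [ 0.567 -0.217  0.205]
tcp proj (np.float64(-40.29862705046082), np.float64(332.4362480773018)) (np.float64(3.74574778555575), np.float64(169.4973257409286))
[0.22751522 0.60831504 0.21374423] [[-0.94, 0.35, -0.0], [0.35, 0.94, -0.0], [-0.0, -0.0, -1.0]]
{'vertical_fov': 59.85603899507792, 'cx': 272.2509531612305, 'cy': 217.47494829352232, 'tool_from_camera': array([[ 1.12445368e-04, -9.58325835e-01, -2.85677408e-01,
         8.08485989e-02],
       [ 9.99999987e-01,  1.40687349e-04, -7.83364519e-05,
        -4.95691896e-04],
       [ 1.15263043e-04, -2.85677395e-01,  9.58325838e-01,
        -1.71333141e-01],
       [ 0.00000000e+00,  0.00000000e+00,  0.00000000e+00,
         1.00000000e+00]])}
```

View pics/c0.png

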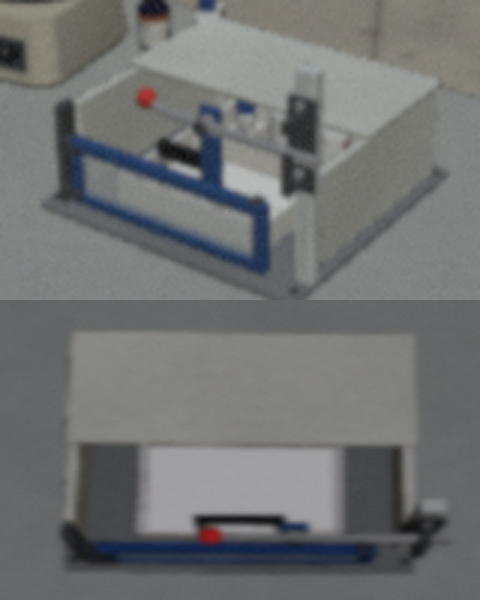

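The triangulated ball is at (0.559,-0.059,0.146), which is within 3 mm of the given height. The roof gives a yaw of about 0.02 and a locker origin near (0.676,-0.076). The hinge is then about (0.557,0.031). I'll move to a hover over the ball.

```bash
cat >> h.py <<'E'
def go(p,yaw,s=None):
    s=s or env.state(); W=Ro.from_quat(s['ee_rot']).as_matrix()
    d=W.T@(np.array(p)-s['tool_pos']); y=np.degrees(np.arctan2(W[1,1],W[0,1]))
    print('t',round(s['time'],2),'pos',s['tool_pos'].round(4),'yaw',y.round(2),'shift',d.round(4),'twist',round(y-yaw,1),'n',np.linalg.norm(d)/.0417, 'F',s['wrist_force'].round(1),'grip',s['grip_force'].round(1),'gap',s['finger_gap'].round(3))
E
python3 -c "
from h import *
go([.557,-.058,.215],1.3)"
```

```text
Traceback (most recent call last):
  File "h.py", line 23, in go
    print('t',round(s['time'],2),'pos',s['tool_pos'].round(4),'yaw',y.round(2),'shift',d.round(4),'twist',round(y-yaw,1),'n',np.linalg.norm(d)/.0417, 'F',s['wrist_force'].round(1),'grip',s['grip_force'].round(1),'gap',s['finger_gap'].round(3))
                                                                                                                                                                                           ^^^^^^^^^^^^^^^^^^^^^
AttributeError: 'float' object has no attribute 'round'
```

```bash
sed -i "s/s\['grip_force'\].round(1)/round(s['grip_force'],1)/;s/s\['finger_gap'\].round(3)/round(s['finger_gap'],3)/" h.py
python3 -c "
from h import *
go([.557,-.058,.215],1.3)"
```

```text
t 0.15 pos [0.2275 0.6084 0.2139] yaw 69.49 shift [-5.420e-01 -5.088e-01 -4.000e-04] twist 68.2 n 17.827306402232626 F [-0.3 -0.4  0.1] grip 0.0 gap 1.005
```

Call:
arm_command([
  [[-0.028, -0.026, 0], 6, 0],
  [[-0.056, -0.052, 0], 12, 0],
  [[-0.084, -0.078, 0], 18, 0],
  [[-0.112, -0.104, 0], 24, 0],
  [[-0.14, -0.13, 0], 30, 0],
])

```text
time: 0.57
tool_pos: [0.3137, 0.4361, 0.2144]
ee_rot: [0.429, 0.903, -0.0, -0.0]
wrist_force: [1.0, 0.0, -0.1]
finger_gap: 1.002
grip_force: 0.0
```

```bash
python3 -c "
from h import *
go([.557,-.058,.215],1.3)"
```

```text
t 0.57 pos [0.3137 0.4361 0.2144] yaw 39.21 shift [-0.5367 -0.1238 -0.0006] twist 37.9 n 13.208618533522976 F [ 1.   0.  -0.1] grip 0.0 gap 1.002
```

Call:
arm_command([
  [[-0.039, -0.009, 0], 6, 0],
  [[-0.078, -0.018, 0], 12, 0],
  [[-0.117, -0.027, 0], 18, 0],
  [[-0.156, -0.036, 0], 24, 0],
  [[-0.195, -0.045, 0], 30, 0],
])

```text
time: 0.98
tool_pos: [0.4029, 0.257, 0.2146]
ee_rot: [0.648, 0.762, 0.0, -0.0]
wrist_force: [0.5, 0.5, -0.6]
finger_gap: 1.001
grip_force: 0.0
```

```bash
python3 -c "
from h import *
go([.557,-.058,.215],1.3)"
```

```text
t 0.98 pos [0.4029 0.257  0.2146] yaw 9.21 shift [-0.3356  0.1017 -0.0005] twist 7.9 n 8.409993455069271 F [ 0.5  0.5 -0.6] grip 0.0 gap 1.001
```

Call:
arm_command([
  [[-0.038, 0.0115, 0], 4, 0],
  [[-0.076, 0.023, 0], 8, 0],
  [[-0.114, 0.0345, 0], 8, 0],
  [[-0.152, 0.046, 0], 8, 0],
  [[-0.19, 0.0575, 0], 8, 0],
])

```text
time: 1.4
tool_pos: [0.491, 0.0793, 0.2147]
ee_rot: [0.698, 0.716, 0.0, -0.0]
wrist_force: [1.2, 0.2, 0.2]
finger_gap: 0.999
grip_force: 0.0
```

```bash
python3 -c "
from h import *
go([.557,-.058,.215],1.3)"
```

```text
t 1.4 pos [0.491  0.0793 0.2147] yaw 1.51 shift [-0.139   0.0624 -0.0003] twist 0.2 n 3.6526078833242686 F [1.2 0.2 0.2] grip 0.0 gap 0.999
```

Call:
arm_command([
  [[-0.035, 0.0155, 0], 0, 0],
  [[-0.07, 0.031, 0], 0, 0],
  [[-0.105, 0.0465, 0], 0, 0],
  [[-0.139, 0.062, 0], 0, 0],
  [[-0.139, 0.062, 0], 0, 0],
])

```text
time: 1.82
tool_pos: [0.5579, -0.0647, 0.215]
ee_rot: [0.701, 0.713, -0.001, 0.003]
wrist_force: [0.3, -1.1, 0.3]
finger_gap: 1.003
grip_force: 0.0
```

```bash
python3 - <<'E'
from h import *
go([.557,-.058,.124],1.3)
w,s=snap('wrist','w1.png'); c=cam('wrist',s)
hsv=cv2.cvtColor(w,cv2.COLOR_RGB2HSV)
m=(((hsv[...,0]<8)|(hsv[...,0]>172))&(hsv[...,1]>130)&(hsv[...,2]>60)).astype(np.uint8)
k,l,st,ce=cv2.connectedComponentsWithStats(m)
for i in range(1,k):
    if st[i,4]>60: print(st[i],ce[i].round(1),onz(c,*ce[i],.143).round(4))
print(proj(c,[.557,.031,.135]))
E
```

```text
t 1.82 pos [ 0.5579 -0.0647  0.215 ] yaw 0.93 shift [ 0.0071 -0.001   0.0909] twist -0.4 n 2.1874692758633603 F [ 0.3 -1.1  0.3] grip 0.0 gap 1.003
[263 210  25  25 478] [275.4 222.3] [ 0.5601 -0.0606  0.143 ]
(np.float64(273.16052799044604), np.float64(83.47987878711348))
```

View pics/w1.png

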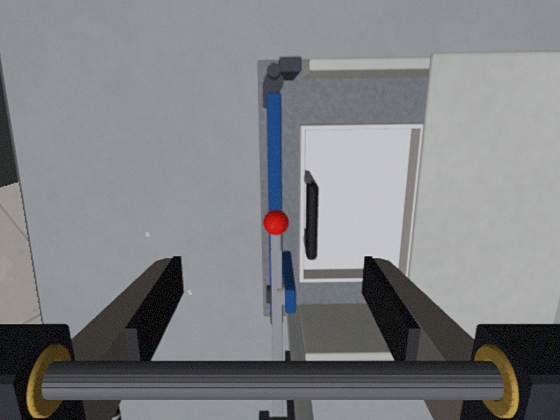

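The wrist view shows the ball at (275,222), centred laterally between the fingers, the hinge at about (274,71) and the black handle from (309,175) to (313,257).

```bash
python3 - <<'E'
from h import *
s=env.state()
go([.560,-.060,.124],1.3)
s['tool_pos']=np.array([.5579,-.0647,.215]);c=cam('wrist',s)
print('hinge',onz(c,274,71,.135),'handle',onz(c,310,175,.087),onz(c,314,257,.087))
E
```

```text
t 1.87 pos [ 0.5568 -0.0609  0.2145] yaw 1.08 shift [0.0011 0.0032 0.0905] twist -0.2 n 2.171722794448964 F [ 0.4  0.3 -0.1] grip 0.0 gap 0.999
hinge [0.55695236 0.03870522 0.135     ] handle [ 0.58851076 -0.03656615  0.087     ] [ 0.59562446 -0.10967937  0.087     ]
```

Call:
arm_command([
  [[0.001, 0.003, 0.03], 0, 0],
  [[0.001, 0.003, 0.06], 0, 0.2],
  [[0.001, 0.003, 0.09], 0, 0.4],
  [[0.001, 0.003, 0.09], 0, 0.7],
  [[0.001, 0.003, 0.09], 0, 1],
], newtons=15)

```text
time: 2.28
tool_pos: [0.5579, -0.0542, 0.1237]
ee_rot: [0.697, 0.717, -0.001, -0.001]
wrist_force: [0.5, 0.4, 0.5]
finger_gap: 0.729
grip_force: 0.0
```

Call:
arm_command([
  [[0, 0, 0], 0, 1],
  [[0, 0, 0], 0, 1],
  [[0, 0, 0], 0, 1],
  [[0, 0, 0], 0, 1],
])

```text
time: 2.62
tool_pos: [0.5601, -0.0551, 0.126]
ee_rot: [0.698, 0.716, 0.001, 0.001]
wrist_force: [0.1, 0.5, 1.1]
finger_gap: 0.442
grip_force: 0.0
```

Call:
arm_command([
  [[0, 0, 0], 0, 1],
  [[0, 0, 0], 0, 1],
  [[0, 0, 0], 0, 1],
  [[0, 0, 0], 0, 1],
  [[0, 0, 0], 0, 1],
])

```text
time: 3.03
tool_pos: [0.5594, -0.0553, 0.1247]
ee_rot: [0.698, 0.716, 0.0, 0.0]
wrist_force: [0.5, -0.2, 0.9]
finger_gap: 0.18
grip_force: 15.0
```

```bash
python3 - <<'E'
from h import *
go([.560,-.060,.124],1.3)
w,s=snap('wrist','w2.png'); c=cam('wrist',s)
go([.560,-.060,.124],1.3)
hsv=cv2.cvtColor(w,cv2.COLOR_RGB2HSV)
m=(((hsv[...,0]<8)|(hsv[...,0]>172))&(hsv[...,1]>130)&(hsv[...,2]>60)).astype(np.uint8)
k,l,st,ce=cv2.connectedComponentsWithStats(m)
for i in range(1,k):
    if st[i,4]>60: print(st[i],ce[i].round(1),onz(c,*ce[i],.143).round(4))
print(proj(c,c[4]*0+s['tool_pos']+[0,0,.019]))
E
```

```text
t 3.03 pos [ 0.5594 -0.0553  0.1247] yaw 1.49 shift [-0.0047  0.0004  0.0007] twist 0.2 n 0.11519417729846482 F [ 0.5 -0.2  0.9] grip 15.0 gap 0.18
t 3.08 pos [ 0.5594 -0.0553  0.1247] yaw 1.49 shift [-0.0048  0.0004  0.0007] twist 0.2 n 0.1159220068361017 F [ 1.2  0.7 -0.2] grip 15.0 gap 0.181
[ 254  282   37   39 1159] [272.  301.2] [ 0.5594 -0.0616  0.143 ]
(np.float64(272.5469900056842), np.float64(289.8845011827784))
```

View pics/w2.png

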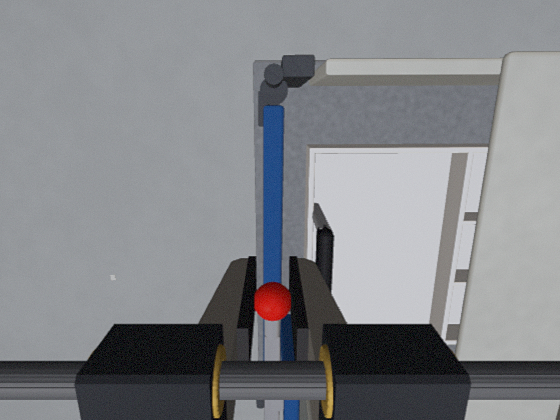

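The ball is pinched at (272,301), but it sits about 6 mm off the pads' centre, towards the post. I'll re-centre the grip.

Call:
arm_command([
  [[0, 0, 0], 0, 0.7],
  [[0, 0, 0], 0, 0.7],
  [[-0.006, 0, 0], 0, 0.7],
  [[-0.006, 0, 0], 0, 0.7],
  [[-0.006, 0, 0], 0, 1],
], newtons=20)

```text
time: 3.5
tool_pos: [0.5592, -0.0619, 0.1246]
ee_rot: [0.698, 0.716, -0.0, 0.0]
wrist_force: [-0.9, -0.3, -0.7]
finger_gap: 0.247
grip_force: 0.0
```

Call:
arm_command([
  [[0, 0, 0], 0, 1],
  [[0, 0, 0], 0, 1],
  [[0, 0, 0], 0, 1],
  [[0, 0, 0], 0, 1],
])

```text
time: 3.83
tool_pos: [0.5595, -0.0615, 0.1246]
ee_rot: [0.698, 0.716, -0.0, 0.0]
wrist_force: [1.0, -1.7, -1.5]
finger_gap: 0.175
grip_force: 20.0
```

Call:
arm_command([
  [[0, 0, 0.004], 0, 1],
  [[0, 0, 0.008], 0, 1],
  [[0, 0, 0.01], 0, 1],
  [[0, 0, 0.012], 0, 1],
])

```text
time: 4.17
tool_pos: [0.5595, -0.0611, 0.1123]
ee_rot: [0.698, 0.716, 0.0, 0.0]
wrist_force: [1.2, -0.0, 1.5]
finger_gap: 0.18
grip_force: 20.0
```

Now I'll feel for the catch's roof in 2 mm steps.

Call:
arm_command([
  [[0, 0, 0.002], 0, 1],
  [[0, 0, 0.002], 0, 1],
])

```text
time: 4.33
tool_pos: [0.5595, -0.0612, 0.1103]
ee_rot: [0.698, 0.716, -0.0, 0.0]
wrist_force: [0.7, 0.3, 1.3]
finger_gap: 0.18
grip_force: 20.0
```

Call:
arm_command([
  [[0, 0, 0.002], 0, 1],
  [[0, 0, 0.002], 0, 1],
])

```text
time: 4.5
tool_pos: [0.5595, -0.0614, 0.1084]
ee_rot: [0.698, 0.716, 0.0, 0.0]
wrist_force: [1.2, -1.0, 2.1]
finger_gap: 0.179
grip_force: 20.0
```

Call:
arm_command([
  [[0, 0, 0.002], 0, 1],
  [[0, 0, 0.002], 0, 1],
])

```text
time: 4.67
tool_pos: [0.5596, -0.0616, 0.1071]
ee_rot: [0.698, 0.716, 0.0, 0.0]
wrist_force: [-0.5, -1.8, 5.9]
finger_gap: 0.178
grip_force: 20.0
```

Call:
arm_command([
  [[0, 0, 0.001], 0, 1],
  [[0, 0, 0.001], 0, 1],
])

```text
time: 4.83
tool_pos: [0.5597, -0.0617, 0.1066]
ee_rot: [0.698, 0.716, 0.0, 0.0]
wrist_force: [-1.9, -1.4, 8.5]
finger_gap: 0.179
grip_force: 20.0
```

Call:
arm_command([
  [[0, 0, 0.001], 0, 1],
  [[0, 0, 0.001], 0, 1],
])

```text
time: 5.0
tool_pos: [0.5597, -0.0618, 0.1058]
ee_rot: [0.698, 0.716, 0.0, 0.0]
wrist_force: [-2.0, -1.2, 10.6]
finger_gap: 0.179
grip_force: 20.0
```

Call:
arm_command([
  [[0, 0, -0.001], 0, 1],
  [[0, 0, -0.001], 0, 1],
])

```text
time: 5.17
tool_pos: [0.5596, -0.0617, 0.1062]
ee_rot: [0.698, 0.716, 0.0, 0.0]
wrist_force: [-0.2, -2.1, 6.3]
finger_gap: 0.176
grip_force: 20.0
```

Call:
arm_command([
  [[0, 0, -0.001], 0, 1],
  [[0, 0, -0.001], 0, 1],
])

```text
time: 5.33
tool_pos: [0.5595, -0.0616, 0.1066]
ee_rot: [0.698, 0.716, -0.0, 0.0]
wrist_force: [1.5, -2.1, 1.8]
finger_gap: 0.18
grip_force: 20.0
```

Call:
arm_command([
  [[0, 0, -0.001], 0, 1],
  [[0, 0, -0.001], 0, 1],
])

```text
time: 5.5
tool_pos: [0.5595, -0.0615, 0.1075]
ee_rot: [0.698, 0.716, -0.0, 0.0]
wrist_force: [1.2, -2.4, 1.7]
finger_gap: 0.178
grip_force: 20.0
```

Call:
arm_command([
  [[0, 0, -0.0025], 0, 1],
  [[0, 0, -0.0045], 0, 1],
  [[0, 0, -0.0045], 0, 1],
])

```text
time: 5.75
tool_pos: [0.5591, -0.0611, 0.1122]
ee_rot: [0.698, 0.716, -0.0, -0.0]
wrist_force: [0.3, -1.6, -0.0]
finger_gap: 0.176
grip_force: 20.0
```

Call:
arm_command([
  [[0, -0.0016, 0], 1, 1],
  [[0, -0.0031, 0], 2, 1],
  [[0.0001, -0.0047, 0], 3, 1],
  [[0.0002, -0.0063, 0], 4, 1],
  [[0.0003, -0.0078, 0], 5, 1],
])

```text
time: 6.17
tool_pos: [0.5511, -0.0609, 0.112]
ee_rot: [0.729, 0.685, -0.0, -0.0]
wrist_force: [0.8, -0.2, 0.6]
finger_gap: 0.175
grip_force: 20.0
```

Call:
arm_command([
  [[0.0005, -0.0094, 0], 6, 1],
  [[0.002, -0.0187, 0], 12, 1],
  [[0.0044, -0.0278, 0], 18, 1],
  [[0.0078, -0.0366, 0], 24, 1],
  [[0.0121, -0.045, 0], 30, 1],
])

```text
time: 6.58
tool_pos: [0.5068, -0.0455, 0.1121]
ee_rot: [0.882, 0.471, 0.0, -0.0]
wrist_force: [1.3, 1.2, -0.4]
finger_gap: 0.179
grip_force: 20.0
```

```bash
python3 - <<'E'
from h import *
go([.5,-.05,.124],1.3)
a,s=snap('scene','s3.png')
b,s=snap('wrist','w3.png')
cv2.imwrite('pics/v3.png',np.hstack([cv2.resize(a[150:300,190:390],(400,300),interpolation=2),cv2.resize(b,(400,300))])[:,:,::-1])
E
```

```text
t 6.58 pos [ 0.5068 -0.0455  0.1121] yaw -33.85 shift [-0.0075 -0.0032 -0.0119] twist -35.1 n 0.34643669233291724 F [ 1.3  1.2 -0.4] grip 20.0 gap 0.179
```

View pics/v3.png

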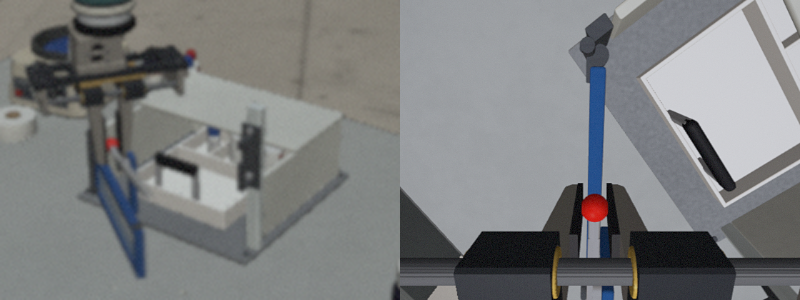

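The latch is free and the gate is open about 35°, with the ball still centred in the pads. I'll carry on swinging.

Call:
arm_command([
  [[0.0005, -0.0094, 0], 6, 1],
  [[0.002, -0.0187, 0], 12, 1],
  [[0.0044, -0.0278, 0], 18, 1],
  [[0.0078, -0.0366, 0], 24, 1],
  [[0.0121, -0.045, 0], 30, 1],
])

```text
time: 7.1
tool_pos: [0.4767, -0.0112, 0.1122]
ee_rot: [0.974, 0.228, 0.0, -0.0]
wrist_force: [0.4, -0.2, 0.7]
finger_gap: 0.176
grip_force: 20.0
```

Call:
arm_command([
  [[0.0005, -0.0094, 0], 6, 1],
  [[0.002, -0.0187, 0], 12, 1],
  [[0.0044, -0.0278, 0], 18, 1],
  [[0.0078, -0.0366, 0], 24, 1],
  [[0.0121, -0.045, 0], 30, 1],
])

```text
time: 7.52
tool_pos: [0.4671, 0.0347, 0.1121]
ee_rot: [1.0, -0.031, -0.0, -0.0]
wrist_force: [0.5, -0.2, 0.3]
finger_gap: 0.178
grip_force: 20.0
```

Call:
arm_command([
  [[0.0003, -0.0063, 0], 4, 1],
  [[0.0009, -0.0125, 0], 8, 1],
  [[0.0009, -0.0125, -0.005], 8, 1],
  [[0.0009, -0.0125, -0.01], 8, 1],
  [[0.0009, -0.0125, -0.01], 8, 1],
])

```text
time: 7.93
tool_pos: [0.4683, 0.0467, 0.1226]
ee_rot: [0.995, -0.099, -0.001, -0.0]
wrist_force: [-2.8, 1.1, -0.9]
finger_gap: 0.174
grip_force: 20.0
```

Call:
arm_command([
  [[0, 0, 0], 0, 0.5],
  [[0, 0, 0], 0, 0.5],
  [[0, 0, 0], 0, 0.5],
  [[0, 0, 0], 0, 0.5],
])

```text
time: 8.27
tool_pos: [0.4693, 0.0463, 0.1223]
ee_rot: [0.995, -0.1, 0.0, -0.0]
wrist_force: [0.3, -0.8, 0.3]
finger_gap: 0.444
grip_force: 0.0
```

Call:
arm_command([
  [[0, 0, -0.02], 0, 0.5],
  [[0, 0, -0.045], 0, 0.5],
  [[0, 0, -0.07], 0, 0.5],
  [[0, 0, -0.09], 0, 0.5],
  [[0, 0, -0.1], 0, 0.5],
])

```text
time: 8.68
tool_pos: [0.4702, 0.0463, 0.2241]
ee_rot: [0.995, -0.1, 0.001, -0.001]
wrist_force: [0.8, 0.9, 0.8]
finger_gap: 0.502
grip_force: 0.0
```

```bash
python3 - <<'E'
from h import *
go([.5,-.07,.223],1.4)
print(env.state()['joint_pos'].round(2))
a,s=snap('top','t4.png')
b,s=snap('wrist','w4.png')
cv2.imwrite('pics/v4.png',np.hstack([cv2.resize(a[110:290,170:370],(400,360),interpolation=2),cv2.resize(b,(400,360))])[:,:,::-1])
E
```

```text
t 8.68 pos [0.4702 0.0463 0.2241] yaw -101.53 shift [0.0524 0.1081 0.0011] twist -102.9 n 2.8798902827517323 F [0.8 0.9 0.8] grip 0.0 gap 0.502
[-1.19  0.26  1.2   2.07 -0.29  1.   -1.61]
```

View pics/v4.png

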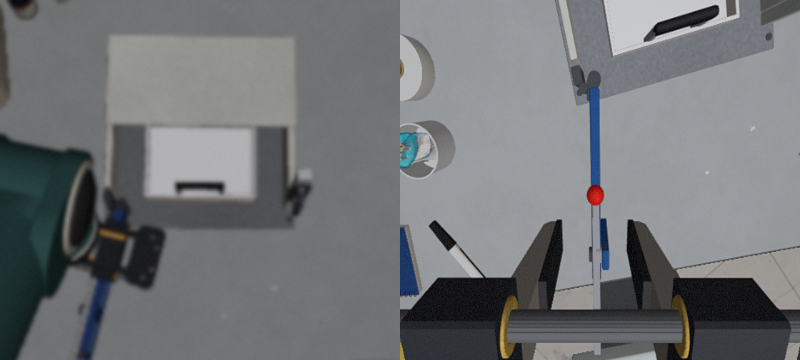

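The top and wrist views show the gate past square and free, the ball released at about (595,195) in the pasted wrist half, and the handle clear. Next I go over the handle.

Call:
arm_command([
  [[0.012, 0.008, 0], -7, 0.5],
  [[0.024, 0.016, 0], -14, 0.5],
  [[0.036, 0.024, 0], -21, 0.4],
  [[0.048, 0.032, 0], -28, 0.4],
  [[0.06, 0.04, 0], -35, 0.4],
])

```text
time: 9.2
tool_pos: [0.5193, -0.0047, 0.2204]
ee_rot: [0.978, 0.207, -0.001, -0.0]
wrist_force: [0.3, -0.7, 1.0]
finger_gap: 0.604
grip_force: 0.0
```

```bash
python3 -c "
from h import *
go([.592,-.085,.224],1.4)"
```

```text
t 9.2 pos [ 0.5193 -0.0047  0.2204] yaw -66.13 shift [ 0.034   0.1028 -0.0038] twist -67.5 n 2.5977773864223686 F [ 0.3 -0.7  1. ] grip 0.0 gap 0.604
```

Call:
arm_command([
  [[0.007, 0.018, 0], -7, 0.4],
  [[0.014, 0.036, 0], -14, 0.4],
  [[0.02, 0.054, 0], -21, 0.4],
  [[0.026, 0.072, 0], -28, 0.4],
  [[0.032, 0.09, -0.003], -34, 0.4],
])

```text
time: 9.62
tool_pos: [0.5844, -0.0747, 0.2224]
ee_rot: [0.875, 0.484, -0.002, -0.001]
wrist_force: [0.2, -0.8, 0.3]
finger_gap: 0.602
grip_force: 0.0
```

Call:
arm_command([
  [[0, 0, 0], -7, 0.4],
  [[0, 0, 0], -14, 0.4],
  [[0, 0, 0], -21, 0.4],
  [[0, 0, 0], -28, 0.4],
  [[0, 0, 0], -33.5, 0.4],
])

```text
time: 10.03
tool_pos: [0.5841, -0.0741, 0.2229]
ee_rot: [0.699, 0.715, -0.001, -0.001]
wrist_force: [0.1, 0.6, 0.8]
finger_gap: 0.605
grip_force: 0.0
```

Call:
arm_command([
  [[0, 0, 0], 0, 0.4],
  [[0, 0, 0], 0, 0.4],
])

```text
time: 10.2
tool_pos: [0.5843, -0.0743, 0.2236]
ee_rot: [0.702, 0.712, -0.001, -0.001]
wrist_force: [0.5, 0.3, 0.1]
finger_gap: 0.603
grip_force: 0.0
```

```bash
python3 - <<'E'
from h import *
go([.592,-.071,.06],1.4); print(env.state()['joint_pos'].round(2))
b,s=snap('wrist','w5.png'); c=cam('wrist',s)
u=[proj(c,p) for p in([.592,-.071,.087],[.592,-.036,.087],[.592,-.106,.087])]; print(u)
go([.592,-.071,.06],1.4)
E
```

```text
t 10.2 pos [ 0.5843 -0.0743  0.2236] yaw 0.82 shift [0.0031 0.0081 0.1636] twist -0.6 n 3.9283134327961293 F [0.5 0.3 0.1] grip 0.0 gap 0.603
[-0.44  0.4   0.66  1.78 -0.28  1.06  0.34]
[(np.float64(281.6400970063879), np.float64(201.46357120935022)), (np.float64(282.541774727939), np.float64(161.11080084308728)), (np.float64(280.79345381717314), np.float64(239.35338192550475))]
t 10.25 pos [ 0.5844 -0.0743  0.2239] yaw 0.82 shift [0.0032 0.0079 0.1639] twist -0.6 n 3.934872500081183 F [ 0.3  0.1 -0.5] grip 0.0 gap 0.603
```

View pics/w5.png

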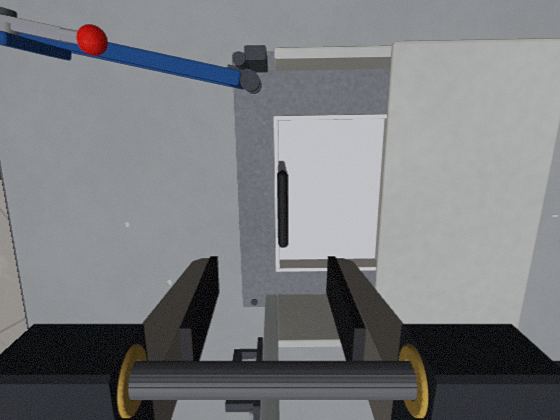

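The handle spans (283,170) to (284,246), so its centre is about (0.593,-0.077). That matches the locker's mid-line. I'll descend and grip.

Call:
arm_command([
  [[-0.003, 0.009, 0.03], 0, 0.4],
  [[-0.003, 0.009, 0.065], 0, 0.4],
  [[-0.003, 0.009, 0.1], 0, 0.4],
  [[-0.003, 0.009, 0.135], 0, 0.4],
  [[-0.003, 0.009, 0.164], 0, 0.4],
])

```text
time: 10.67
tool_pos: [0.5928, -0.0768, 0.0581]
ee_rot: [0.702, 0.712, -0.001, -0.001]
wrist_force: [0.2, -0.1, -0.6]
finger_gap: 0.6
grip_force: 0.0
```

Call:
arm_command([
  [[0, 0, 0], 0, 0.7],
  [[0, 0, 0], 0, 1],
  [[0, 0, 0], 0, 1],
  [[0, 0, 0], 0, 1],
  [[0, 0, 0], 0, 1],
], newtons=15)

```text
time: 11.08
tool_pos: [0.5955, -0.0772, 0.0632]
ee_rot: [0.701, 0.713, 0.001, 0.001]
wrist_force: [-0.2, 0.3, 0.1]
finger_gap: 0.259
grip_force: 0.0
```

Call:
arm_command([
  [[0, 0, 0], 0, 1],
  [[0, 0, 0], 0, 1],
  [[0, 0, 0], 0, 1],
])

```text
time: 11.33
tool_pos: [0.5932, -0.077, 0.062]
ee_rot: [0.701, 0.713, -0.0, -0.001]
wrist_force: [-3.8, -0.3, 7.6]
finger_gap: 0.106
grip_force: 15.0
```

The handle is gripped. I'll draw the tray out gently.

Call:
arm_command([
  [[0, -0.003, 0], 0, 1],
  [[0, -0.008, 0], 0, 1],
  [[0, -0.014, 0], 0, 1],
  [[0, -0.02, 0], 0, 1],
  [[0, -0.026, 0], 0, 1],
])

```text
time: 11.75
tool_pos: [0.5685, -0.0777, 0.062]
ee_rot: [0.701, 0.713, 0.001, 0.001]
wrist_force: [0.8, -0.1, 5.2]
finger_gap: 0.108
grip_force: 15.0
```

Call:
arm_command([
  [[0, -0.006, 0], 0, 1],
  [[0, -0.012, 0], 0, 1],
  [[0, -0.018, 0], 0, 1],
  [[0, -0.024, 0], 0, 1],
  [[0, -0.03, 0], 0, 1],
])

```text
time: 12.17
tool_pos: [0.5384, -0.0786, 0.062]
ee_rot: [0.701, 0.713, 0.001, 0.001]
wrist_force: [0.6, -1.9, 6.7]
finger_gap: 0.112
grip_force: 15.0
```

Call:
arm_command([
  [[0, -0.006, 0], 0, 1],
  [[0, -0.012, 0], 0, 1],
  [[0, -0.018, 0], 0, 1],
  [[0, -0.024, 0], 0, 1],
  [[0, -0.03, 0], 0, 1],
])

```text
time: 12.58
tool_pos: [0.5085, -0.0795, 0.062]
ee_rot: [0.701, 0.713, 0.001, 0.001]
wrist_force: [1.5, -1.6, 6.7]
finger_gap: 0.11
grip_force: 15.0
```

Call:
arm_command([
  [[0, -0.005, 0], 0, 1],
  [[0, -0.01, 0], 0, 1],
  [[0, -0.014, 0], 0, 1],
  [[0, -0.017, 0], 0, 1],
  [[0, -0.019, 0], 0, 1],
])

```text
time: 13.0
tool_pos: [0.4894, -0.0801, 0.062]
ee_rot: [0.701, 0.713, 0.001, 0.001]
wrist_force: [0.7, -2.0, 5.0]
finger_gap: 0.109
grip_force: 15.0
```

Call:
arm_command([
  [[0, -0.002, 0], 0, 1],
  [[0, -0.004, 0], 0, 1],
  [[0, -0.005, 0], 0, 1],
])

```text
time: 13.25
tool_pos: [0.4845, -0.0802, 0.062]
ee_rot: [0.701, 0.713, 0.0, 0.001]
wrist_force: [0.5, -3.1, 6.1]
finger_gap: 0.106
grip_force: 15.0
```

Call:
arm_command([
  [[0, -0.001, 0], 0, 1],
  [[0, -0.002, 0], 0, 1],
])

```text
time: 13.42
tool_pos: [0.4833, -0.0803, 0.062]
ee_rot: [0.701, 0.713, 0.001, 0.002]
wrist_force: [4.7, -2.2, 1.8]
finger_gap: 0.111
grip_force: 15.0
```

Call:
arm_command([
  [[0, -0.001, 0], 0, 1],
  [[0, -0.001, 0], 0, 1],
])

```text
time: 13.58
tool_pos: [0.4832, -0.0803, 0.062]
ee_rot: [0.701, 0.713, 0.001, 0.003]
wrist_force: [6.2, -2.7, 1.5]
finger_gap: 0.104
grip_force: 15.0
```

The tray is at its stop: 110 mm of travel and rising force. I'll let go and rise.

Call:
arm_command([
  [[0, 0.002, 0], 0, 0.9],
  [[0, 0.002, 0], 0, 0.7],
  [[0, 0.002, 0], 0, 0.6],
  [[0, 0.002, 0], 0, 0.6],
  [[0, 0.002, 0], 0, 0.6],
])

```text
time: 14.0
tool_pos: [0.4822, -0.0787, 0.0607]
ee_rot: [0.701, 0.713, -0.0, -0.001]
wrist_force: [-0.5, -0.3, 1.3]
finger_gap: 0.374
grip_force: 0.0
```

Call:
arm_command([
  [[0, 0, -0.02], 0, 0.6],
  [[0, 0, -0.055], 0, 0.6],
  [[0, 0, -0.09], 0, 0.6],
  [[0, 0, -0.125], 0, 0.6],
  [[0, 0, -0.16], 0, 0.6],
])

```text
time: 14.42
tool_pos: [0.4822, -0.079, 0.2223]
ee_rot: [0.701, 0.713, -0.001, -0.0]
wrist_force: [0.4, 0.2, -0.9]
finger_gap: 0.402
grip_force: 0.0
```

Call:
arm_command([
  [[0, 0, -0.03], 0, 0.6],
  [[0, 0, -0.06], 0, 0.6],
  [[0, 0, -0.09], 0, 0.6],
  [[0, 0, -0.1], 0, 0.6],
  [[0, 0, -0.1], 0, 0.6],
])

```text
time: 14.83
tool_pos: [0.4841, -0.079, 0.3231]
ee_rot: [0.701, 0.713, 0.002, 0.001]
wrist_force: [0.1, -0.0, -0.6]
finger_gap: 0.403
grip_force: 0.0
```

```bash
python3 - <<'E'
from h import *
a,_=snap('top','t6.png');b,_=snap('scene','s6.png');w,s=snap('wrist','w6.png'); c=cam('wrist',s)
go([.5,-.08,.3],1)
print('handle expected',proj(c,[.4835,-.080,.087]))
cv2.imwrite('pics/v6.png',np.vstack([np.hstack([cv2.resize(a[60:330,50:450],(400,270)),cv2.resize(b[140:290,180:400],(400,270),interpolation=2)]),np.hstack([w[60:380:,:400][:, :],w[60:380,160:]])])[:590,:,::-1])
E
```

```text
t 14.98 pos [ 0.482  -0.0787  0.3193] yaw 1.01 shift [-0.0016  0.018   0.0193] twist 0.0 n 0.6343458880888877 F [ 0.5 -0.1  0.4] grip 0.0 gap 0.398
handle expected (np.float64(273.7063860594877), np.float64(184.55599703100995))
```

View pics/v6.png

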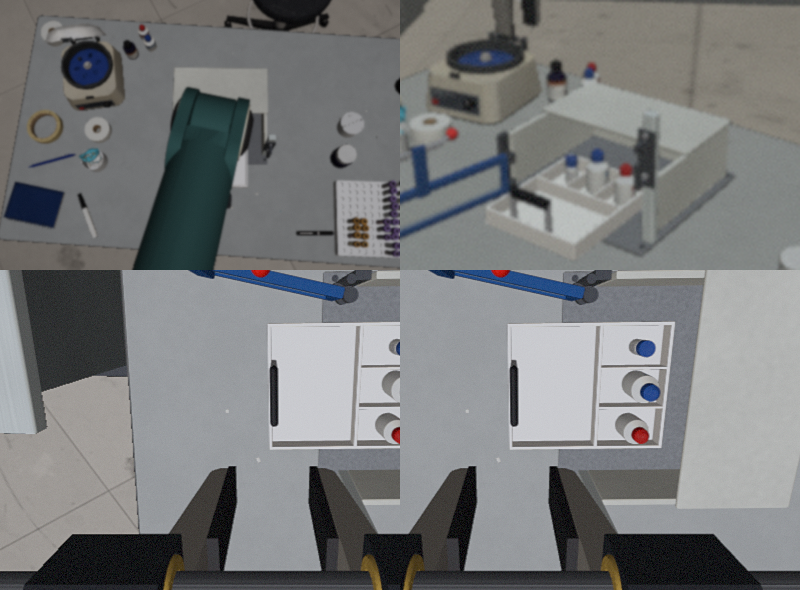

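The tray is fully out, with the handle at (274,184) in the wrist frame as predicted. All three bottles are standing, the gate is past square, and the other loose things are where they were.

```bash
python3 -c "
from h import *
print(env.sign_off())"
```

```text
the job is handed in; nothing more can be done
None
```

The job is handed in, at about 15 s of the 51 s allowed: the gate is open about 100°, the tray is drawn out to its stop and let go, the bottles are standing, and the other loose things looked unmoved in the last pictures.

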